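# Press the narrow tin bin down flat

## Task

Three tilting tin bins have been left with their fronts raised. With the fingertips, press gently on the finger tab of the narrowest bin until that bin lies down flat on its stand, then draw the hand well clear. Never raise the bin or grip it, leave the two wider bins tilted as they are, and touch nothing else on the bench.

Things in the scene. Friction and masses are not known exactly. Their poses are not given: they have to be found in the camera images.
- narrow_stand: fixed dark wood stand with hinged tin bin, the narrow one of three like it (the one to press), 70 mm wide and 190 mm long; origin on the bench directly below the hinge; its x points away from the bin's front (to the back), y along the hinge, z up. The bin (180 mm long, 50 mm deep) hangs by its back rim from the hinge, 80 mm above the bench
- narrow_hinge (a point): middle of the hinge line of the narrow bin, at its back rim, 80 mm above the bench
- narrow_tab_top (a point): centre of the top of the narrow bin's finger tab, a flat tin plate 45 mm long, 38 mm wide and 5 mm thick, standing out from the middle of the front rim; 203.5 mm from the hinge line and level with it (80 mm above the bench) when the bin is down. The tab is springy: it gives about 1 mm per newton against the bin, up to 15 mm. The point moves with it
- narrow_bin (a joint): tilt of the narrow bin about its hinge: 0 = down flat on its stand, growing as the front rises (found 0.25 to 0.45 rad, front up). The hinge is stiff: the bin stays where it is left; about 2 to 5 N down on the tab moves it, and it stops firmly at 0
- middle_stand: fixed dark wood stand with hinged tin bin, the middle one of three like it (to be left alone), 95 mm wide and 190 mm long; origin on the bench directly below the hinge; its x points away from the bin's front (to the back), y along the hinge, z up. The bin (180 mm long, 50 mm deep) hangs by its back rim from the hinge, 80 mm above the bench
- middle_hinge (a point): middle of the hinge line of the middle bin, at its back rim, 80 mm above the bench
- middle_tab_top (a point): centre of the top of the middle bin's finger tab, a flat tin plate 45 mm long, 38 mm wide and 5 mm thick, standing out from the middle of the front rim; 203.5 mm from the hinge line and level with it (80 mm above the bench) when the bin is down. The tab is springy: it gives about 1 mm per newton against the bin, up to 15 mm. The point moves with it
- middle_bin (a joint): tilt of the middle bin about its hinge: 0 = down flat on its stand, growing as the front rises (found 0.25 to 0.45 rad, front up). The hinge is stiff: the bin stays where it is left
- wide_stand: fixed dark wood stand with hinged tin bin, the wide one of three like it (to be left alone), 120 mm wide and 190 mm long; origin on the bench directly below the hinge; its x points away from the bin's front (to the back), y along the hinge, z up. The bin (180 mm long, 50 mm deep) hangs by its back rim from the hinge, 80 mm above the bench
- wide_hinge (a point): middle of the hinge line of the wide bin, at its back rim, 80 mm above the bench
- wide_tab_top (a point): centre of the top of the wide bin's finger tab, a flat tin plate 45 mm long, 38 mm wide and 5 mm thick, standing out from the middle of the front rim; 203.5 mm from the hinge line and level with it (80 mm above the bench) when the bin is down. The tab is springy: it gives about 1 mm per newton against the bin, up to 15 mm. The point moves with it
- wide_bin (a joint): tilt of the wide bin about its hinge: 0 = down flat on its stand, growing as the front rises (found 0.25 to 0.45 rad, front up). The hinge is stiff: the bin stays where it is left
- narrow_tab: the narrow bin's finger tab itself; origin at the centre of its top
- big_weight: larger hexagonal iron weight, 54 mm across corners, 40 mm high with its small round top stud; loose, to be left alone; origin at the centre of its underside
- small_weight: smaller hexagonal iron weight, 38 mm across corners, 33 mm high with its stud; loose, to be left alone; origin at the centre of its underside
- pulley: cream bakelite pulley lying flat, 54 mm across, 24 mm high; loose, to be left alone; origin at the centre of its underside
- bob: brass cone-shaped pendulum bob standing point up, 36 mm across, 54 mm high; loose, to be left alone; origin at the centre of its underside
- stopper: frosted glass stopper standing on its head, 34 mm across, 46 mm high; loose, to be left alone; origin at the centre of its underside
- ruler: wooden ruler lying flat, 300 x 30 x 6 mm, long along its own x; loose, to be left alone; origin at the centre of its underside
- crucible: open white porcelain crucible, 60 mm across, 50 mm high; loose, to be left alone; origin at the centre of its underside

How it is judged:
By the outcome, as a careful person would: the job done as asked, in the order asked, and still so for the second after the job is handed in, with the robot touching nothing.
It also fails if it takes over 34 s, if anything falls off the work surface, if the arm or the gripper's body presses on something with over 40 N, if the wrist force passes 120 N, or if a joint passes its speed limit or range.

## Robot

A 6-joint arm with a two-finger parallel gripper is mounted at the origin on the work surface. World frame = base frame: x ahead of the robot, y to its left, z up, the work surface at z = 0. Lengths are in m, angles in rad, forces in N, time in s.
With the tool pointing down it reaches from about 0.25 to 0.775 m from the base axis. Payload 4 kg.
Tool frame: the origin (TCP) lies at the very end of the fingers, on their centre line; the grasp point (between the pads) lies 19 mm behind it; z points along the fingers, y is the direction in which the jaws open and shut (so a half turn about z gives the same grasp; the last joint's range is limited). The gripper opens to 94 mm and grips with 3 to 60 N. Pads are 16 mm wide; open, the fingers measure 119 mm over their backs; the gripper's body (75 mm by 177 mm) begins 78 mm behind the grasp point.
Start: joints at [1.109, 0.087, 1.371, -0, 1.684, -0.103], TCP at [0.193, 0.515, 0.206] pointing down, gripper open.
Joint ranges: [-3.1, 3.1], [-0.76, 2.03], [0.27, 2.55], [-1.08, 4.22], [0.17, 2.65], [-2.57, 2.57]. Speed limits (rad/s): [2.79, 2.79, 3.14, 3.14, 3.14, 3.14].

## Interface

Orientations are given as [roll, pitch, yaw] about the fixed x, y, z axes, in that order (R = Rz(yaw) Ry(pitch) Rx(roll)).
In Python, from bench import robot, snapshot, calibration gives the robot as it stands. The module is installed in compiled form; this text tells all that it offers.
- The arm moves only by the tool servo_tool, never from a script. Its argument "series" is text: rows parted by semicolons, each of 5 numbers parted by spaces: the closure, from -1 (fully open) to 1 (shut), then the shift along the tool's x, y, z in cm, then the turn about the tool's z in rad. A call has 1 to 20 rows; each row is the pose to reach, as a shift and turn from the pose commanded when the call began, along the tool's axes at that moment; what a row does not reach only later rows make up. A row lasts 1/12 s, in which the tool goes at most 41.7 mm and 7.16 degrees, less where a joint would pass 70% of its speed; a pose out of reach is approached as far as the arm can. A call with a gripper value outside its range is refused whole. The fingers move at their own pace and stop on an object; the grip force is fixed at half the most. Time passes only in rows, so rows that repeat a pose let the fingers close. It gives the time, the measured TCP pose, the force and the opening at its end, in the units of the state.
- robot.get_obs(): the state, without advancing time (a new reading comes with each control period).
- snapshot(name): name is "scene" or "side" or "wrist"; returns (picture, depth): 480x640x3 uint8, red, green, blue; 480x640 float32, m along the optical axis (not along the pixel's ray), 0 where there is no reading.
- calibration(name): a dict with "fx", "fy", "cx", "cy" (pixels), "k1" (the pictures are not rectified: a ray, as slopes to the right and down, at radius r is drawn at 1 + k1 r^2 times it, then the intrinsics apply), "rvec" (rotation vector, rad) and "tvec" (3), from world to camera coordinates, as OpenCV has them; the wrist camera has in their place "tool_from_camera" (4x4, takes a point from camera to tool coordinates, whose origin is the TCP and whose axes are the flange's). Camera axes: x right, y down, z forward; pixel columns grow to the right and rows downward; lengths in m; the calibration is good to about 2 mm. A picture is of the moment at which its call begins: read the wrist's pose just before it. calibration takes no time and is no camera call.
- robot.close_job(): hands the job in, once; it reports no verdict.
The state is a dict: "time": time; "joint_positions": joint angles; "qvel": joint speeds; "joint_torque": joint torques, N m; "tool_pos": TCP position; "ee_rot": TCP orientation; "wrist_force": force on the tool from outside, world axes, zero at the start; "wrist_torque": the same for the moment, N m; "width": finger opening in m.
Only numpy, scipy, OpenCV 4.12 (cv2) and the standard library are available. Lean on these libraries where they do the work, as an engineer would, in place of code of your own. Each camera call takes 0.05 s, during which the arm holds its last target. There are 200 camera calls.

## Working session

There is one attempt and no reset: what is moved stays moved. The work goes in short steps, Python scripts to look and compute and a tool call to move; the robot and the scene stay as the last step left them, time stands still between calls to the robot, and variables do not carry over. Pictures are saved under pics/ and viewed, about 8 in all and at most 12, crops included, and the job is handed in when it is done.

Besides the shell and the picture viewer there is one more tool, called after ">>>" as a command line: name --argument value ..., lists and objects as JSON in quotes. servo_tool: Moves the arm, as the interface text tells. Its arguments: {"type":"object","properties":{"series":{"type":"string"}},"required":["series"]}

```bash
mkdir -p pics; cat > h.py <<'E'
import numpy as np, cv2
from bench import robot, snapshot, calibration
def save(n,im): cv2.imwrite(f'pics/{n}.png',cv2.cvtColor(im,cv2.COLOR_RGB2BGR))
def cloud(name,d,obs=None):
    c=calibration(name); K=np.array([[c['fx'],0,c['cx']],[0,c['fy'],c['cy']],[0,0,1.]])
    v,u=np.mgrid[0:480,0:640]
    p=np.stack([u,v],-1).reshape(-1,1,2).astype(float)
    n=cv2.undistortPoints(p,K,np.array([c['k1'],0,0,0,0.])).reshape(480,640,2)
    P=np.dstack([n*d[...,None],d])
    if 'rvec' in c:
        R=cv2.Rodrigues(np.array(c['rvec'],float))[0]; return (P-np.array(c['tvec']).ravel())@R
    from scipy.spatial.transform import Rotation as Ro
    T=np.array(c['tool_from_camera']); P=P@T[:3,:3].T+T[:3,3]
    return P@Ro.from_euler('xyz',obs['ee_rot']).as_matrix().T+np.array(obs['tool_pos'])
E
python3 - <<'E'
from h import *
o=robot.get_obs(); print({k:np.round(v,3) for k,v in o.items()})
for n in ('scene','side'):
    im,d=snapshot(n); save(n,im); np.savez('pics/'+n,im=im,P=cloud(n,d),d=d)
E
```

```text
{'time': np.float64(0.0), 'joint_positions': array([ 1.109,  0.088,  1.372, -0.   ,  1.684, -0.103]), 'qvel': array([-0.002,  0.001,  0.001,  0.   , -0.001, -0.002]), 'joint_torque': array([ 0.0000e+00, -3.4019e+01, -3.0242e+01,  7.2000e-02,  3.3000e-02,
       -0.0000e+00]), 'tool_pos': array([0.193, 0.514, 0.204]), 'ee_rot': array([-3.139, -0.   ,  2.783]), 'wrist_force': array([0.067, 0.039, 0.405]), 'wrist_torque': array([-0.041,  0.033,  0.052]), 'width': np.float64(0.094)}
```

View pics/scene.png

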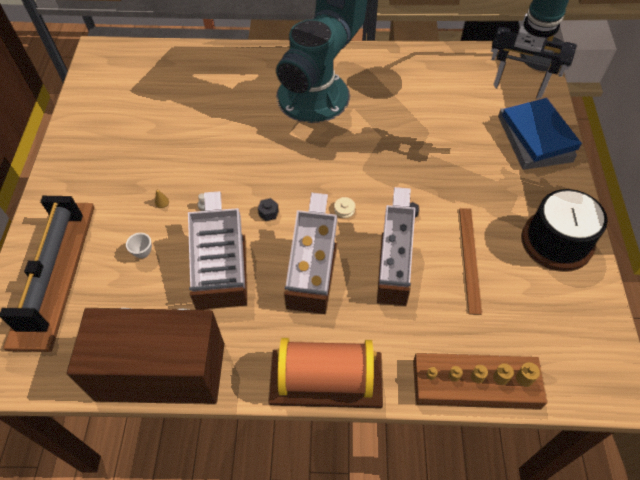

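View pics/side.png

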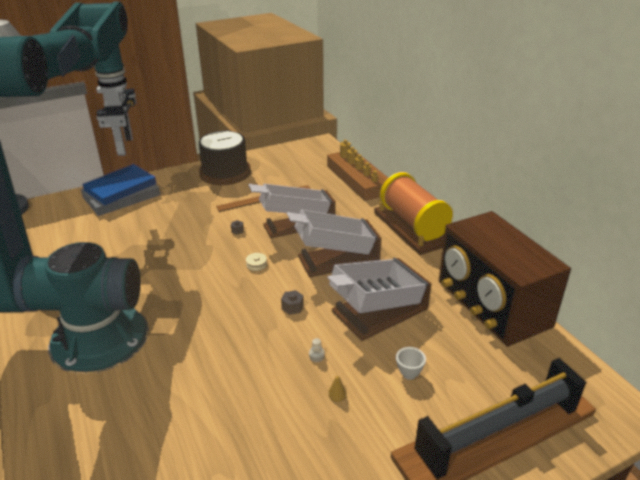

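The scene view shows the narrow bin on the right, with its tab at about (402,196), its front rim at y≈208 and its back at y≈300. The small weight is at (413,209), close beside the tab. In the side view the narrow bin is the farthest, with its tab at about (262,188).

```bash
python3 - <<'E'
from h import *
z=np.load('pics/scene.npz'); P=z['P']; im=z['im'].astype(int)
for u,v in [(402,192),(402,197),(402,203),(396,196),(408,196),(414,209),(400,212),(384,212),(413,212),(380,283),(409,285),(394,285),(383,250),(412,250),(345,207),(318,200)]: print((u,v),np.round(P[v,u],3),im[v,u])
# tab: bright light pixels, high
m=(im.min(2)>150)&(P[...,2]>.11)&(P[...,2]<.2)
m[:, :380]=0; m[:,425:]=0; m[:180]=0; m[206:]=0
n,l,s,c=cv2.connectedComponentsWithStats(m.astype(np.uint8)); print(s,c)
k=1+np.argmax(s[1:,4]); Q=P[l==k]; mu=Q.mean(0); U,S,V=np.linalg.svd(Q-mu,full_matrices=False)
print(mu,S/np.sqrt(len(Q)),V)
x=Q[:,0];print(np.percentile(Q,[2,50,98],axis=0))
E
```

```text
(402, 192) [0.47  0.228 0.148] [223 209 213]
(402, 197) [0.482 0.228 0.145] [226 212 215]
(402, 203) [0.496 0.228 0.14 ] [226 211 213]
(396, 196) [0.478 0.215 0.143] [225 213 215]
(408, 196) [0.48  0.242 0.146] [225 211 212]
(414, 209) [0.506 0.256 0.132] [181 167 169]
(400, 212) [0.493 0.228 0.1  ] [88 81 83]
(384, 212) [0.423 0.2   0.003] [217 165 117]
(413, 212) [0.508 0.255 0.122] [139 128 131]
(380, 283) [0.658 0.18  0.05 ] [68 61 61]
(409, 285) [0.679 0.241 0.082] [82 70 66]
(394, 285) [0.662 0.212 0.05 ] [82 64 57]
(383, 250) [0.599 0.185 0.099] [198 182 183]
(412, 250) [0.6   0.25  0.102] [201 166 139]
(345, 207) [0.423 0.099 0.021] [188 165 130]
(318, 200) [0.504 0.034 0.158] [223 207 211]
[[     0      0    640    480 306894]
 [   392    187     19     19    302]
 [   387    205      4      1      4]] [[319.41852236 239.54286822]
 [401.38410596 196.39403974]
 [388.5        205.        ]]
[0.47972977 0.22704829 0.14426278] [0.01310482 0.01097353 0.00272484] [[ 0.9351941  -0.1604392  -0.31570755]
 [-0.16373473 -0.98637063  0.01624529]
 [-0.31401104  0.03649979 -0.94871747]]
[[0.45895329 0.20933896 0.1351092 ]
 [0.47937009 0.22634103 0.14415679]
 [0.50046178 0.2448942  0.15271658]]
```

>>> servo_tool --series "1 -0.4 -0.2 0 0; 1 -1.5 -0.7 0 -0.01; 1 -3 -1.3 0 -0.02; 1 -5.5 -2.5 0 -0.03; 1 -8.1 -3.7 0 -0.05; 1 -11.4 -5.2 0 -0.06; 1 -14.8 -6.7 0 -0.08; 1 -18.4 -8.4 0 -0.1; 1 -22.1 -10.1 0 -0.12; 1 -25.5 -11.6 0 -0.14; 1 -28.8 -13.1 0 -0.16; 1 -31.4 -14.3 0 -0.17; 1 -33.9 -15.5 0 -0.18; 1 -35.4 -16.1 0 -0.19; 1 -36.5 -16.6 0 -0.2; 1 -36.9 -16.8 0 -0.2; 1 -36.9 -16.8 0 -0.2; 1 -36.9 -16.8 0 -0.2"

```text
time: 1.6
tool_pos: [0.4793, 0.2282, 0.2053]
ee_rot: [3.141, -0.001, 2.982]
wrist_force: [-0.3, 0.0, 0.2]
width: 0.0002
```

```bash
python3 - <<'E'
from h import *
o=robot.get_obs(); print({k:np.round(v,4) for k,v in o.items() if k!='joint_torque'})
im,d=snapshot('wrist'); save('w1',im); P=cloud('wrist',d,o); np.savez('pics/w1',im=im,P=P)
im=im.astype(int)
m=(im.min(2)>150)&(P[...,2]>.11)&(P[...,2]<.17)
n,l,s,c=cv2.connectedComponentsWithStats(m.astype(np.uint8))
for k in range(1,n):
    if s[k,4]>300:
        Q=P[l==k]; print(s[k],np.percentile(Q,[2,50,98],axis=0).round(3).tolist())
E
```

```text
{'time': np.float64(1.6), 'joint_positions': array([ 3.3720e-01,  4.4900e-02,  1.4159e+00,  5.0000e-04,  1.6814e+00,
       -1.0744e+00]), 'qvel': array([ 0.0174, -0.0054, -0.0003,  0.001 ,  0.002 , -0.0006]), 'tool_pos': array([0.4793, 0.2282, 0.2053]), 'ee_rot': array([ 3.1415e+00, -8.0000e-04,  2.9825e+00]), 'wrist_force': array([-0.3178,  0.0043,  0.2161]), 'wrist_torque': array([-0.0069, -0.0212, -0.0072]), 'width': np.float64(0.0002)}
```

View pics/w1.png

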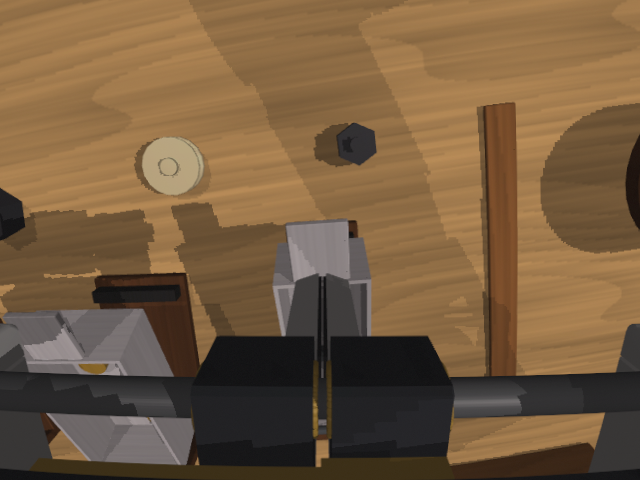

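The wrist view shows the tab's free end from (287,224) to (348,221), the closed fingertips in front of it at about (322,277), and the small weight clear of it at (356,144). I'll get tab positions from this view.

```bash
python3 - <<'E'
from h import *
z=np.load('pics/w1.npz'); P=z['P']; im=z['im']
for u,v in [(290,226),(318,225),(345,224),(292,240),(318,240),(346,240),(293,265),(346,265),(293,274),(278,290),(367,290),(356,144)]: print((u,v),np.round(P[v,u],4),im[v,u])
E
```

```text
(290, 226) [0.4563 0.2129 0.1524] [139 130 131]
(318, 225) [0.4583 0.2296 0.1524] [141 133 134]
(345, 224) [0.4605 0.2457 0.1512] [143 134 135]
(292, 240) [0.4658 0.2122 0.1495] [146 137 137]
(318, 240) [0.4685 0.2279 0.1492] [140 132 133]
(346, 240) [0.4716 0.245  0.1477] [142 134 135]
(293, 265) [0.4842 0.209  0.1427] [155 144 146]
(346, 265) [0.4901 0.2427 0.1412] [142 133 133]
(293, 274) [0.4909 0.2077 0.141 ] [142 133 134]
(278, 290) [0.5044 0.194  0.131 ] [121 114 114]
(367, 290) [0.5123 0.2543 0.1351] [122 115 116]
(356, 144) [0.4206 0.2679 0.0325] [50 48 50]
```

>>> servo_tool --series "1 0 0 0.4 0; 1 0 0 1.2 0; 1 0 0 2.2 0; 1 0 0 3.2 0; 1 0 0 4.1 0; 1 0 0 4.8 0; 1 0 0 5.2 0; 1 0 0 5.5 0; 1 0 0 5.7 0; 1 0 0 5.9 0; 1 0.05 0 6.1 0; 1 0.1 0 6.3 0; 1 0.15 0 6.5 0; 1 0.2 0 6.7 0; 1 0.2 0 6.7 0"

```text
time: 2.9
tool_pos: [0.4776, 0.2285, 0.1384]
ee_rot: [3.141, 0.0, 2.983]
wrist_force: [-0.9, -0.2, 3.1]
width: 0.0004
```

>>> servo_tool --series "1 0.05 0 0.2 0; 1 0.12 0 0.4 0; 1 0.18 0 0.65 0; 1 0.24 0 0.9 0; 1 0.3 0 1.15 0; 1 0.36 0 1.4 0; 1 0.42 0 1.65 0; 1 0.47 0 1.9 0; 1 0.52 0 2.15 0; 1 0.57 0 2.4 0; 1 0.61 0 2.65 0; 1 0.65 0 2.9 0; 1 0.69 0 3.15 0; 1 0.72 0 3.4 0; 1 0.75 0 3.65 0; 1 0.78 0 3.9 0; 1 0.8 0 4.15 0; 1 0.81 0 4.4 0; 1 0.82 0 4.6 0; 1 0.82 0 4.7 0"

```text
time: 4.57
tool_pos: [0.4695, 0.2298, 0.0911]
ee_rot: [3.142, -0.0, 2.983]
wrist_force: [1.1, -1.4, 2.0]
width: 0.0002
```

>>> servo_tool --series "1 0.04 0 0.2 0; 1 0.08 0 0.4 0; 1 0.1 0 0.6 0; 1 0.12 0 0.8 0; 1 0.13 0 1 0; 1 0.14 0 1.15 0; 1 0.14 0 1.3 0; 1 0.14 0 1.3 0"

```text
time: 5.23
tool_pos: [0.4681, 0.2302, 0.0782]
ee_rot: [3.141, -0.0, 2.983]
wrist_force: [2.0, 0.2, 2.5]
width: 0.0008
```

>>> servo_tool --series "1 0 0 0.1 0; 1 0 0 0.2 0; 1 0 0 0.3 0; 1 0 0 0.3 0"

```text
time: 5.57
tool_pos: [0.4681, 0.2302, 0.0756]
ee_rot: [3.141, -0.0, 2.983]
wrist_force: [0.2, 0.5, 4.7]
width: 0.0005
```

>>> servo_tool --series "1 0 0 0.1 0; 1 0 0 0.2 0; 1 0 0 0.25 0; 1 0 0 0.25 0"

```text
time: 5.9
tool_pos: [0.4682, 0.2302, 0.0735]
ee_rot: [3.141, 0.0, 2.983]
wrist_force: [-0.5, 0.4, 6.0]
width: 0.0003
```

>>> servo_tool --series "1 0 0 -0.2 0; 1 0 0 -0.5 0; 1 0 0 -0.9 0; 1 0 0 -1.5 0; 1 0 0 -2.5 0; 1 0 0 -4 0; 1 0 0 -6 0; 1 0 0 -8.5 0; 1 0 0 -11 0; 1 1 0 -13.5 0; 1 2.5 0 -15.5 0; 1 4.5 0 -17 0; 1 6.5 0 -18 0; 1 8.5 0 -18 0; 1 10.5 0 -18 0; 1 12 0 -18 0; 1 13 0 -18 0; 1 13 0 -18 0"

```text
time: 7.4
tool_pos: [0.3384, 0.2507, 0.2533]
ee_rot: [3.141, 0.0, 2.984]
wrist_force: [0.5, 0.2, 1.3]
width: 0.0003
```

```bash
python3 - <<'E'
from h import *
o=robot.get_obs(); print(o['time'],o['tool_pos'],o['wrist_force'])
for n in ('scene','wrist'):
    o=robot.get_obs(); im,d=snapshot(n); save(n+'2',im); P=cloud(n,d,o); np.savez('pics/'+n+'2',im=im,P=P)
    m=(im.min(2)>110)&(np.ptp(im.astype(int),axis=2)<30)&(abs(P[...,0]-.468)<.015)&(abs(P[...,1]-.229)<.014)&(P[...,2]>.05)&(P[...,2]<.2)
    print(n,m.sum(),np.percentile(P[m],[5,50,95],axis=0).round(4).tolist() if m.any() else '')
    if m.sum()>20:
        Q=P[m]; print('plane',np.linalg.lstsq(np.c_[Q[:,:2],np.ones(len(Q))],Q[:,2],rcond=None)[0])
E
```

```text
7.4 [0.33838987 0.25072256 0.25333954] [0.54507781 0.22507313 1.34450726]
scene 114 [[0.4544, 0.2168, 0.0749], [0.468, 0.2281, 0.0788], [0.4809, 0.241, 0.083]]
plane [0.03550119 0.0051903  0.06134105]
wrist 0
```

View pics/wrist2.png

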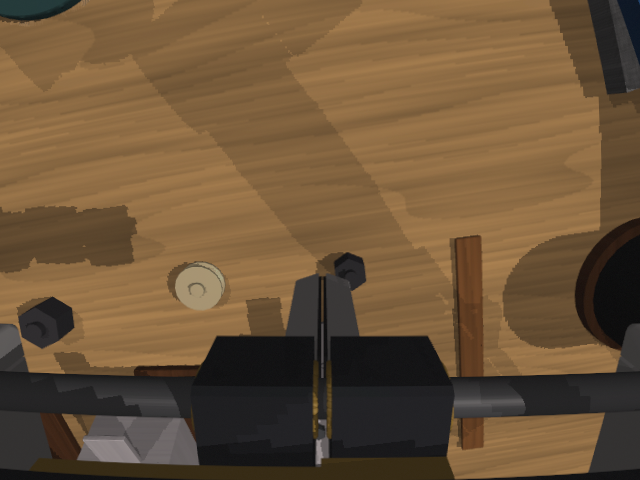

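View pics/scene2.png

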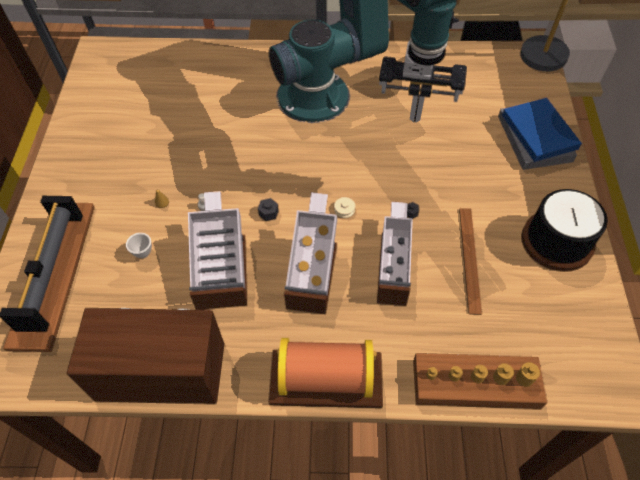

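The narrow bin now lies flat: its tab top is at 0.079 m with almost no slope, and its tab appears at (399,211). The middle and wide tabs are still where they were, at (318,203) and (212,201). The loose items look unmoved, and the hand is clear.

```bash
python3 - <<'E'
from h import *
a,b=np.load('pics/scene.npz'),np.load('pics/scene2.npz')
for u,v in [(318,203),(213,203),(320,250),(215,250)]: print(a['P'][v,u].round(3),b['P'][v,u].round(3))
print(robot.get_obs()['qvel'].round(3)); robot.close_job()
E
```

```text
[0.51  0.034 0.154] [0.512 0.034 0.156]
[ 0.503 -0.211  0.138] [ 0.503 -0.211  0.137]
[0.593 0.041 0.083] [0.589 0.04  0.077]
[ 0.583 -0.208  0.059] [ 0.586 -0.208  0.063]
[-0.012  0.02  -0.009  0.    -0.003 -0.001]
the job is handed in; nothing more can be done
```

I pressed the narrow bin's tab with the closed fingertips until the bin lay flat on its stand. I then drew the hand up and back, about 18 cm above the tab and 13 cm away, and handed the job in at about 7.5 s.

- **Bin down:** at the end the force rose at roughly 0.6–0.9 N per mm to a 6 N reading, which fits the tab's spring against a bin that has stopped. After release, the depth image put the tab top at 0.079 m against the expected 0.080 m. The fitted slope was 0.035 towards the back, which is likely depth noise on so small a patch.
- **Wider bins and loose items:** sample points on the wider bins matched before and after, to about 2 mm on their tabs and 7 mm inside the bins, within depth noise. The loose items look unmoved in the pictures.
- **Failed or inexact checks:** the last wrist view did not show the tab, because the gripper hid it, so only the scene camera confirmed the final position. The force reading still showed 1.3 N with the hand free, so the press forces are good only to about 1 N.

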